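# Rock the ball sorter's seesaw gate and feed two balls down the other side

### The arm

A 6-joint arm with a two-finger parallel gripper is mounted at the origin on the work surface. World frame = base frame: x ahead of the robot, y to its left, z up, the work surface at z = 0. Lengths are in m, angles in degrees, forces in N, time in s.
With the tool pointing down it reaches from about 0.35 to 0.95 m from the base axis. Payload 17.4 kg.
Tool frame: the origin (TCP) lies midway between the tips of the shut fingers; the grasp point (between the pads) lies 19 mm behind it; z points along the fingers, y is the direction in which the jaws open and shut (so a half turn about z gives the same grasp; the last joint's range is limited). The gripper opens to 93 mm and grips with 3 to 60 N. Pads are 15 mm wide; open, the fingers measure 128 mm over their backs; the gripper's body (75 mm by 188 mm) begins 65 mm behind the grasp point.
Start: joints at [72.433, 6.646, 82.598, -0, 90.757, -2.166], TCP at [0.179, 0.651, 0.184] pointing down, gripper open.
Joint ranges: [-162.19, 162.19], [-47.58, 125.68], [4.15, 143.07], [-65.23, 245.23], [0.69, 171.88], [-170.13, 170.13]. Speed limits (degrees/s): [108.29, 108.29, 127.2, 180, 180, 180].

### API

Orientations are given as [roll, pitch, yaw] about the fixed x, y, z axes, in that order (R = Rz(yaw) Ry(pitch) Rx(roll)).
In Python, from rig import state, snapshot, calibration, job_done gives the robot as it stands.
- The arm moves only by the tool servo_tool, never from a script. Its argument "steps" is a list of rows, each a list of 4 numbers: the shift along the tool's x, y, z each as a share of 0.03 m, from -1 to 1, then the turn about the tool's z as a share of 6 degrees, from -1 to 1. A call has 1 to 20 rows; each row shifts and turns the commanded pose from where the row before left it, along the tool's axes as they then stand; what a row does not reach is not made up. A row lasts 1/8 s, in which the tool goes at most 62.5 mm and 10.7 degrees, less where a joint would pass 70% of its speed; a pose out of reach is approached as far as the arm can. A call with a number of a shift or a turn outside -1 to 1 is refused whole. A call with a gripper value outside its range is refused whole. "claw" is the opening, from 0 (shut) to 1 (fully open), set as the call begins (left out, the last holds). The fingers move at their own pace and stop on an object; the grip force is fixed at half the most. Time passes only in rows, so rows that do not move let the fingers close. It gives the time, the measured TCP pose, the force and the opening at its end, in the units of the state.
- state(): the state, without advancing time (a new reading comes with each control period).
- snapshot(name): name is "scene" or "top" or "wrist"; returns the picture (384x512x3 uint8, red, green, blue); there is no depth.
- calibration(name): a dict with "fx", "fy", "cx", "cy" (pixels), "extrinsics" (4x4, takes a point from camera to world coordinates). Camera axes: x right, y down, z forward; pixel columns grow to the right and rows downward; lengths in m; the calibration is good to about 2 mm. A picture is of the moment at which its call begins: read the wrist's pose just before it. calibration takes no time and is no camera call; for the wrist camera it gives the pose at the moment of the call.
- job_done(): hands the job in, once; it reports no verdict.
The state is a dict: "time": time; "q": joint angles; "dq": joint speeds; "joint_torque": joint torques, N m; "position": TCP position; "ee_rot": TCP orientation; "force": force on the tool from outside, world axes, zero at the start; "moment": the same for the moment, N m; "width": finger opening in m.
Only numpy, scipy, OpenCV 4.12 (cv2) and the standard library are available. Lean on these libraries where they do the work, as an engineer would, in place of code of your own. Each camera call takes 0.05 s, during which the arm holds its last target. There are 200 camera calls.

### The job

The seesaw gate of the ball sorter is tipped to the wrong side: press its raised end down with a fingertip until the gate rocks over its pivot and stays down on that side. Then push the two steel balls, which wait one behind the other, forward along the feed channel so that both drop onto the gate and roll down into the tray on the newly lowered side. Do not pick the balls up, and leave the loose things around the sorter where they are.

Things in the scene. Friction and masses are not known exactly. Their poses are not given: they have to be found in the camera images.
- sorter_base (a point): The ball sorter, a fixed bench fixture about 185 x 620 mm. Point on the table under the middle of the gate's pivot. z up; x points from the feed channel to the gate (roughly away from the robot); y runs along the gate to the blue tray. Blue tray: inside y 166 to 302 mm, x -41 to 41 mm, clear sides 70 mm high, end wall 98 mm high, blue floor. Red tray: the same at negative y, red floor.
- gate (a joint): Seesaw gate angle, rad: +0.3 (stop) is fully down at the blue (+y) end, -0.3 at the red (-y) end. Starts at either stop. A dark steel tumbler weight (50 mm across, top 184 mm above the table, on the pivot shaft's far end) holds it there: about 1 N down on the raised patch starts it; past level (0) it falls to the other stop by itself. Pivot along the sorter's x, 91 mm above the table.
- blue_end (a point): Centre of the blue press patch (52 x 44 mm) on the gate's floor near its blue (+y) end: 130 mm from the pivot along the gate, 6 mm above it; 135 mm above the table when this end is up, 58 mm when down. The gate is an open-ended aluminium trough 320 mm long, 54 mm wide inside, walls 10 mm above its floor.
- red_end (a point): Centre of the red press patch, the same at the gate's red (-y) end.
- feed_edge (a point): Middle of the front edge of the feed channel's floor, 109 mm above the table, 12 mm over the gate's floor; a ball whose centre passes it drops onto the gate's middle. The level black channel runs back from here along the sorter's -x for 112 mm; 30 mm wide inside, walls 7 mm high, open top, a yellow bar 6 mm high across its back end. A finger can push above walls and bar.
- ball0_center (a point): Centre of the front steel ball, 28 mm in diameter, about 0.09 kg, resting in the feed channel 40 to 48 mm behind the front edge. The balls stay where they are left in the channel.
- ball1_center (a point): Centre of the rear steel ball, same size, in the channel 78 to 89 mm behind the front edge. Pushed forward, it pushes the front ball ahead of it.
- thumbscrew: Bystander, loose, not to be moved: steel thumbscrew standing on its head, 34 mm across, 34 mm high. Origin at the middle of its underside.
- fitting: Bystander, loose, not to be moved: brass elbow fitting standing on end, 22 mm across, 42 mm high. Origin at the middle of its underside.
- screwdriver: Bystander, loose, not to be moved: screwdriver with an orange handle lying flat, 160 mm long.
- block: Bystander, loose, not to be moved: aluminium block 50 x 70 x 30 mm with a short pin, 42 mm high in all. Origin at the middle of its underside.
Mind the look-alikes: they are no part of the job. Leave any pink look-alike of the part that bears ball0_center alone. What is shaped like the part that bears ball1_center but blue is not meant.

How it is judged:
By the outcome, as a careful person would: the job done as asked, in the order asked, and still so for the second after the job is handed in, with the robot touching nothing.
It also fails if it takes over 48 s, if anything falls off the work surface, if the arm or the gripper's body presses on something with over 40 N, if the wrist force passes 120 N, or if a joint passes its speed limit or range.

## Working session

There is one attempt and no reset: what is moved stays moved. The work goes in short steps, Python scripts to look and compute and a tool call to move; the robot and the scene stay as the last step left them, time stands still between calls to the robot, and variables do not carry over. Pictures are saved under pics/ and viewed, about 8 in all and at most 12, crops included, and the job is handed in when it is done.

Besides the shell and the picture viewer there is one more tool, called after "Emit:" as a command line: name --pt "numbers of a row" for each row, then --argument value for the rest. servo_tool: Moves the arm, as the interface text tells. Shift numbers are shares of 0.03 m and turn numbers shares of 6 degrees, none past 1 either way. Its arguments: {"type":"object","properties":{"steps":{"type":"array","items":{"type":"array","items":{"type":"number","minimum":-1,"maximum":1}}},"claw":{"type":"number"}},"required":["steps"]}

```bash
mkdir -p pics
cat > h.py <<'E'
import numpy as np, cv2
from rig import state, snapshot, calibration, job_done
def save(n,f,crop=None,scale=1):
    im=snapshot(n); cv2.imwrite('pics/raw_'+f,im[:,:,::-1])
    if crop: im=im[crop[1]:crop[3],crop[0]:crop[2]]
    im=cv2.resize(im,None,fx=scale,fy=scale,interpolation=cv2.INTER_CUBIC)
    cv2.imwrite('pics/'+f,im[:,:,::-1])
def ray(n,u,v,z):
    c=calibration(n);E=np.array(c['extrinsics'])
    d=E[:3,:3]@np.array([(u-c['cx'])/c['fx'],(v-c['cy'])/c['fy'],1]);o=E[:3,3]
    return o+d*(z-o[2])/d[2]
def proj(n,p):
    c=calibration(n);E=np.array(c['extrinsics'])
    q=E[:3,:3].T@(np.array(p)-E[:3,3]);return np.array([c['fx']*q[0]/q[2]+c['cx'],c['fy']*q[1]/q[2]+c['cy']])
E
python3 - <<'E'
from h import *
save('top','top1.png',scale=1.5);save('scene','scene1.png',scale=1.5)
s=state();print(s['time'],s['position'],s['ee_rot'],s['force'],s['width'])
for n in('top','scene'):print(n,np.round(calibration(n)['extrinsics'],3).tolist(),calibration(n)['fx'])
E
```

```text
0.1 [0.17919638 0.65056967 0.18329931] [-1.79943944e+02 -1.56670406e-03  1.64598485e+02] [ 0.53084711  0.03639116 -0.53947998] 0.0933901154455173
top [[-0.014, -0.996, 0.083, 0.499], [-1.0, 0.016, 0.017, 0.031], [-0.019, -0.083, -0.996, 1.16], [0.0, 0.0, 0.0, 1.0]] 434.39692004365673
scene [[-0.682, 0.469, -0.561, 1.022], [0.731, 0.459, -0.505, 0.413], [0.021, -0.755, -0.656, 0.6], [0.0, 0.0, 0.0, 1.0]] 376.7640226695814
```

View pics/top1.png

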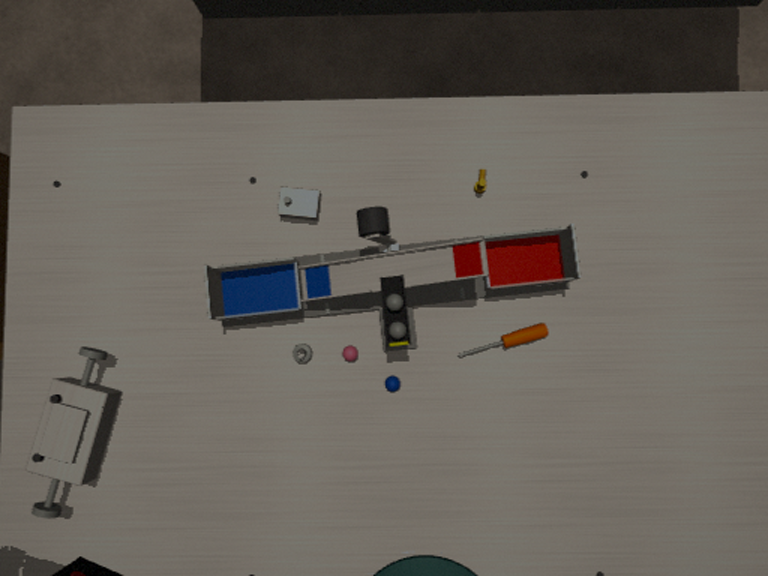

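View pics/scene1.png

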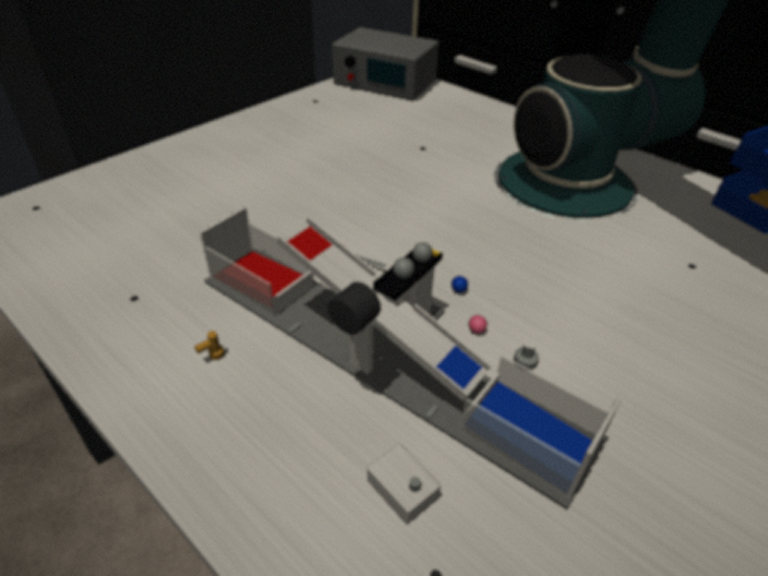

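Top view (at 1.5x): the red patch at (468,260) looks larger, and the scene view shows it as the high end, so red is raised. Candidates for the balls:
- Steel balls in the channel at (395,302) front and (398,330) rear: these are the ones I want.
- Pink ball at (350,353) and blue ball at (392,383), both on the table: look-alikes.

The yellow bar at (399,344) marks the back of the channel.

Run:
```python
from h import *
im=cv2.imread('pics/raw_top1.png');hsv=cv2.cvtColor(im,cv2.COLOR_BGR2HSV)
def blobs(m):
    n,l,s,c=cv2.connectedComponentsWithStats(m.astype(np.uint8));return [(c[i],s[i]) for i in range(1,n) if s[i][4]>25]
H,S,V=cv2.split(hsv)
red=blobs(((H<6)|(H>174))&(S>180)&(V>70)); blue=blobs((H>100)&(H<125)&(S>150)&(V>50)); yel=blobs((H>22)&(H<35)&(S>150)&(V>80))
for n,b in(('red',red),('blue',blue),('yel',yel)):
    for c,s in b: print(n,c.round(1),s)
def near(b,u,v): return min(b,key=lambda t:np.hypot(*(t[0]-[u,v])))[0]
R=ray('top',*near(red,312,173),.135);B=ray('top',*near(blue,212,188),.058)
Rt=ray('top',*near(red,350,174),.02);Bt=ray('top',*near(blue,173,193),.02)
Y=ray('top',*near(yel,266,229),.115)
print('R',R,'B',B,'dist',np.hypot(*(R-B)[:2]),'trays',Rt,Bt)
for a,b in((R,B),(Rt,Bt)):
    d=(b-a)[:2];print('yaw',np.degrees(np.arctan2(-d[0],d[1])),'mid',(a+b)/2)
print('Y',Y)
g=cv2.cvtColor(im,cv2.COLOR_BGR2GRAY)[180:240,245:285]
g=cv2.resize(g,None,fx=4,fy=4,interpolation=cv2.INTER_CUBIC)
c=cv2.HoughCircles(g,cv2.HOUGH_GRADIENT,1,50,param1=80,param2=12,minRadius=18,maxRadius=30)
print(c)
for x,y,r in (c[0] if c is not None else []): print((245+x/4,180+y/4),ray('top',245+x/4,180+y/4,.123))
cr=cv2.resize(im[150:245,190:390],None,fx=4,fy=4,interpolation=cv2.INTER_CUBIC);cv2.imwrite('pics/crop1.png',cr)
```

```text
red [311.3 173.1] [302 162  20  23 359]
red [348.8 175.5] [ 324  162   51   29 1165]
blue [172.9 193.9] [ 148  176   50   34 1297]
blue [211.5 187.6] [204 177  16  22 291]
blue [261.1 255.5] [257 251   9  10  75]Traceback (most recent call last):
  File "<stdin>", line 12, in <module>
  File "<stdin>", line 9, in near
ValueError: min() iterable argument is empty
```

Run:
```python
from h import *
im=cv2.imread('pics/raw_top1.png')
R=ray('top',311.3,173.1,.135);B=ray('top',211.5,187.6,.058)
Rt=ray('top',348.8,175.5,.02);Bt=ray('top',172.9,193.9,.02)
print('R',R,'B',B,'dist',np.hypot(*(R-B)[:2]))
for a,b in((R,B),(Rt,Bt)):
    d=(b-a)[:2];print('yaw',np.degrees(np.arctan2(-d[0],d[1])),'mid',(a+b)/2)
print(cv2.cvtColor(im[226:233,262:272],cv2.COLOR_BGR2HSV)[3].tolist())
print('bar',ray('top',266,229.3,.115))
g=cv2.cvtColor(im,cv2.COLOR_BGR2GRAY)[180:240,245:285]
g=cv2.resize(g,None,fx=4,fy=4,interpolation=cv2.INTER_CUBIC)
c=cv2.HoughCircles(g,cv2.HOUGH_GRADIENT,1,50,param1=80,param2=12,minRadius=18,maxRadius=30)
for x,y,r in (c[0] if c is not None else []): print((245+x/4,180+y/4),r/4,ray('top',245+x/4,180+y/4,.123))
cr=cv2.resize(im[150:245,190:390],None,fx=4,fy=4,interpolation=cv2.INTER_CUBIC);cv2.imwrite('pics/crop1.png',cr)
```

```text
R [ 0.63193414 -0.07312908  0.135     ] B [0.6088394  0.17442251 0.058     ] dist 0.24862653797154127
yaw 5.329845956110523 mid [0.62038677 0.05064671 0.0965    ]
yaw 5.0689485236790475 mid [0.6181463  0.04927503 0.02      ]
[[29, 255, 121], [29, 255, 121], [30, 255, 121], [29, 255, 122], [29, 255, 121], [30, 255, 122], [30, 255, 120], [29, 255, 115], [29, 245, 101], [29, 198, 102]]
bar [0.5005948  0.03652172 0.115     ]
(np.float32(262.875), np.float32(201.375)) 5.55 [0.56728241 0.04292528 0.123     ]
(np.float32(265.125), np.float32(219.875)) 5.7 [0.52300898 0.03821815 0.123     ]
```

View pics/crop1.png

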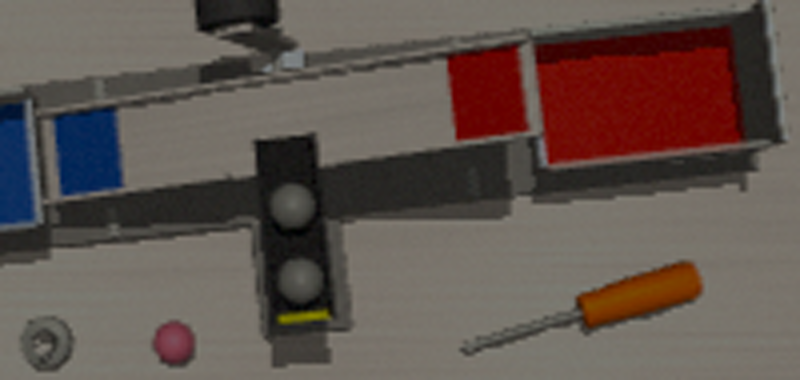

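The crop confirms both steel balls in the channel and the raised red end. The patch spacing is 248.6 mm against 248.4 mm expected. Next I shut the fingers, align with the sorter and go above the red patch.

Emit:
servo_tool --pt "0 0 -0.4 -1" --pt "0 0 -0.4 -1" --pt "0 0 -0.4 -1" --pt "0 0 -0.2 -0.45" --pt "-0.49 -0.98 0 0" --pt "-0.49 -0.98 0 0" --pt "-0.49 -0.98 0 0" --pt "-0.49 -0.98 0 0" --pt "-0.49 -0.98 0 0" --pt "-0.49 -0.98 0 0" --pt "-0.49 -0.98 0 0" --pt "-0.49 -0.98 0 0" --pt "-0.49 -0.98 0 0" --pt "-0.49 -0.98 0 0" --pt "-0.49 -0.98 0 0" --pt "-0.49 -0.98 0 0" --pt "-0.49 -0.98 0 0" --pt "-0.49 -0.98 0 0" --pt "-0.49 -0.98 0 0" --pt "-0.49 -0.98 0 0" --claw 0

```text
time: 2.6
position: [0.4573, 0.2031, 0.2257]
ee_rot: [-180.0, -0.0, -174.7]
force: [0.3, 0.0, -0.3]
width: 0.0001
```

Emit:
servo_tool --pt "-0.49 -0.98 0 0" --pt "-0.49 -0.98 0 0" --pt "-0.49 -0.98 0 0" --pt "-0.49 -0.98 0 0" --pt "-0.49 -0.98 0 0" --pt "-0.49 -0.98 0 0" --pt "-0.49 -0.98 0 0" --pt "-0.49 -0.98 0 0" --pt "-0.49 -0.98 0 0" --pt "-0.49 -0.98 0 0" --pt "0 0 0 0" --pt "0 0 0 0"

```text
time: 4.1
position: [0.6302, -0.0748, 0.2256]
ee_rot: [180.0, -0.0, -174.7]
force: [0.0, 0.5, -0.1]
width: 0.0004
```

Run:
```python
from h import *
s=state();print(s['time'],s['position'],s['ee_rot'],s['force'],s['width'])
save('wrist','w1.png',scale=1.2)
p=s['position'];c,sn=np.cos(np.radians(5.3)),np.sin(np.radians(5.3))
d=np.array([.632,-.073])-p[:2];print('sorter dx,dy',d@[c,sn],d@[-sn,c])
```

```text
4.1 [ 0.63016543 -0.07477964  0.22560884] [ 1.79980889e+02 -3.43860862e-02 -1.74708692e+02] [ 0.03357642  0.46336592 -0.13647805] 0.00039456674199444365
sorter dx,dy 0.0019911098653138193 0.0016025697214002241
```

View pics/w1.png

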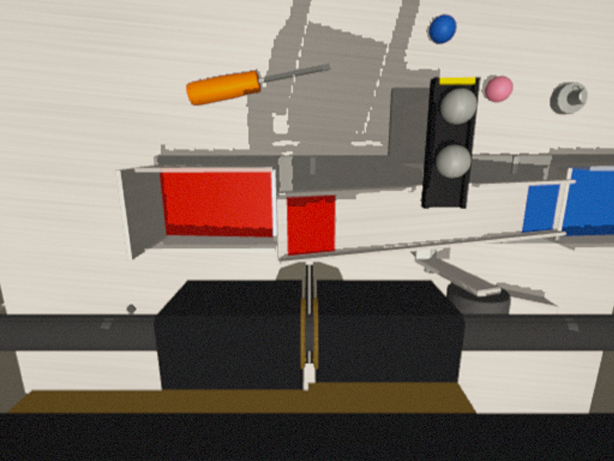

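The wrist view shows the red patch at (312,223), lined up under the fingers at column 310. The channel is at (450,140) with the steel balls at (458,105) and (453,160). Now pressing down.

Emit:
servo_tool --pt "-0.07 0.05 0.8 0" --pt "0 0 0.9 0" --pt "0 0 0.9 0" --pt "0 0 0.4 0" --pt "0 0 0.3 0" --pt "0 0 0.3 0" --pt "0 0 0.3 0" --pt "0 0 0.3 0" --pt "0 0 0.3 0" --pt "0 0 0.3 0" --pt "0 0 0.3 0" --pt "0 0 0 0" --pt "0 0 0 0" --pt "0 0 0 0"

```text
time: 5.9
position: [0.6326, -0.0734, 0.0734]
ee_rot: [-180.0, 0.0, -174.7]
force: [-0.5, 0.6, 0.8]
width: 0.0006
```

Emit:
servo_tool --pt "0 0 -1 0" --pt "0 0 -1 0" --pt "0 0 -1 0" --pt "0 0 -1 0" --pt "0.92 0.81 0 0" --pt "0.92 0.81 0 0" --pt "0.92 0.81 0 0" --pt "0.92 0.81 0 0" --pt "0.95 0.8 0 0" --pt "0 0 0 0" --pt "0 0 0 0" --pt "0 0 0 0"

```text
time: 7.4
position: [0.4834, 0.034, 0.1928]
ee_rot: [-180.0, -0.0, -174.7]
force: [-1.0, 0.2, -1.1]
width: 0.0006
```

Run:
```python
from h import *
s=state();print(s['time'],s['position'],s['ee_rot'],s['force'])
save('wrist','w2.png',scale=1.2);save('scene','s2.png',(100,130,430,350),2)
p=s['position']
for z in(.116,.123):print(proj('wrist',[p[0],p[1],z])*1.2)
for q in([.523,.0382,.123],[.5673,.0429,.123],[.611,.0470,.109]):print(proj('wrist',q)*1.2)
```

```text
7.4 [0.48337975 0.03404577 0.19282343] [-1.79998048e+02 -1.93582411e-02 -1.74733904e+02] [-0.99348612  0.23291616 -1.12091792]
[308.65734604 227.32508727]
[308.65892787 229.35461714]
[309.22279873 275.62417632]
[309.87348837 323.83189699]
[309.82234594 358.64426579]
```

View pics/w2.png

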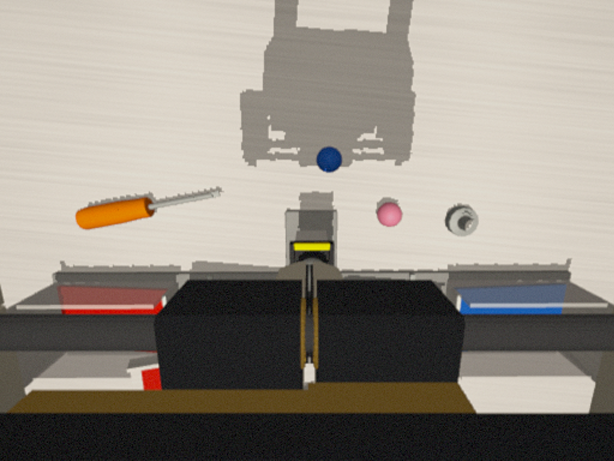

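View pics/s2.png

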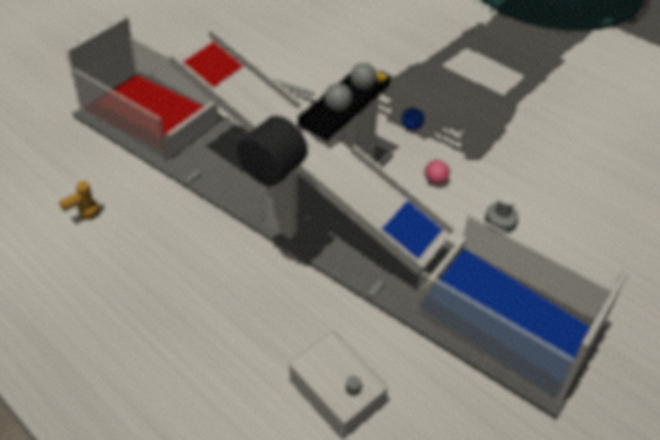

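The scene view puts the patches at red (310,241) and blue (461,366), the same pixels as before, so the gate doesn't seem to have tipped. I'll triangulate the patch heights from two views.

```bash
cat >> h.py <<'E'
def patch(n,col,ref,im=None):
    im=snapshot(n)[:,:,::-1] if im is None else im
    H,S,V=cv2.split(cv2.cvtColor(np.ascontiguousarray(im),cv2.COLOR_BGR2HSV))
    m=(((H<6)|(H>174))&(S>150)&(V>50)) if col=='r' else ((H>100)&(H<125)&(S>130)&(V>40))
    k,l,s,c=cv2.connectedComponentsWithStats(m.astype(np.uint8))
    L=[(c[i],s[i][4]) for i in range(1,k) if s[i][4]>60]
    return min(L,key=lambda t:np.hypot(*(t[0]-ref)))
def tri(u1,u2,n1='top',n2='scene'):
    A=[]
    for n,u in((n1,u1),(n2,u2)):
        c=calibration(n);K=np.array([[c['fx'],0,c['cx']],[0,c['fy'],c['cy']],[0,0,1]])
        A.append(K@np.linalg.inv(np.array(c['extrinsics']))[:3])
    X=cv2.triangulatePoints(A[0],A[1],np.array(u1,float).reshape(2,1),np.array(u2,float).reshape(2,1))
    return (X[:3]/X[3]).ravel()
E
python3 - <<'E'
from h import *
for f in('1',None):
    t=cv2.imread('pics/raw_top1.png') if f else snapshot('top')[:,:,::-1]
    s=cv2.imread('pics/raw_scene1.png') if f else snapshot('scene')[:,:,::-1]
    for col,rt,rs in(('r',(311,173),(206,161)),('b',(211,188),(308,244))):
        a,b=patch('top',col,rt,t),patch('scene',col,rs,s);print(f,col,a,b,tri(a[0],b[0]))
    cv2.imwrite('pics/t3.png',cv2.resize(t[120:260,130:400],None,fx=2.8,fy=2.8,interpolation=cv2.INTER_CUBIC))
E
```

```text
1 r (array([311.37402597, 172.70649351]), np.int32(385)) (array([206.25889968, 161.67961165]), np.int32(309)) [ 0.6316512  -0.07221698  0.13919686]
1 b (array([211.5016835 , 187.39393939]), np.int32(297)) (array([305.81679389, 244.28498728]), np.int32(393)) [0.60845433 0.17422503 0.06361521]
None r (array([311.31842105, 172.8       ]), np.int32(380)) (array([206.25889968, 161.67961165]), np.int32(309)) [ 0.63151536 -0.0721644   0.1391295 ]
None b (array([211.48979592, 187.49659864]), np.int32(294)) (array([305.81679389, 244.28498728]), np.int32(393)) [0.6082515  0.17421913 0.06342872]
```

View pics/t3.png

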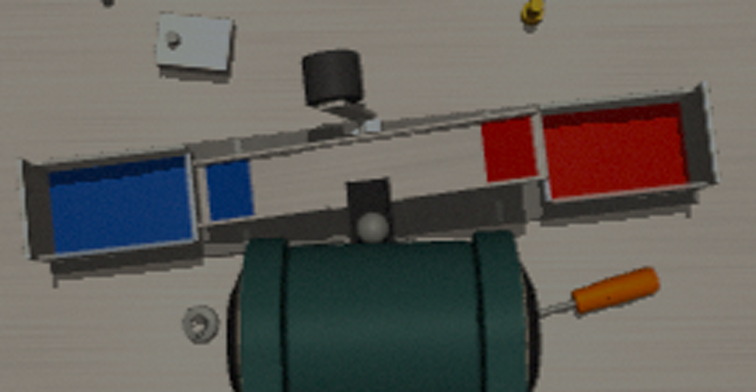

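Both views agree that the gate is back at the blue stop (red still at 0.139, blue 0.063). The press didn't stick, so I'll repeat it and watch the gate at the bottom.

Emit:
servo_tool --pt "-0.93 -0.81 0 0" --pt "-0.93 -0.81 0 0" --pt "-0.93 -0.81 0 0" --pt "-0.93 -0.81 0 0" --pt "-0.93 -0.8 0 0" --pt "0 0 0.6 0" --pt "0 0 0.6 0" --pt "0 0 0.5 0" --pt "0 0 0.2 0" --pt "0 0 0.2 0" --pt "0 0 0.2 0" --pt "0 0 0.2 0" --pt "0 0 0.2 0" --pt "0 0 0 0" --pt "0 0 0 0"

```text
time: 9.48
position: [0.6331, -0.0734, 0.1121]
ee_rot: [-180.0, 0.0, -174.7]
force: [-0.1, 0.3, -0.6]
width: 0.0007
```

Run:
```python
from h import *
s=state();print(s['time'],s['position'],s['force'],s['moment'])
save('scene','s4.png',(110,110,370,310),2.5)
im=cv2.imread('pics/raw_s4.png')
print(patch('scene','b',(308,244),im))
```

```text
9.475 [ 0.63308302 -0.07336058  0.11213312] [-0.05882716  0.33662357 -0.61567398] [ 0.0583382  -0.0123686   0.02132732]
(array([305.81679389, 244.28498728]), np.int32(393))
```

View pics/s4.png

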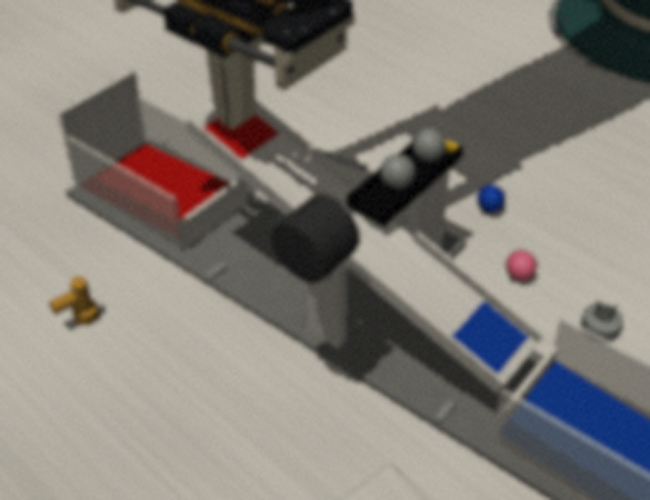

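Run:
```python
from h import *
p=state()['position']
def c(u):return ((u-[110,110])*2.5).round()
print(c(proj('scene',p)),c(proj('scene',[.632,-.073,.135])),c(proj('scene',[.633,-.073,.2])))
print(c(proj('scene',[.5673,.0429,.123])),c(proj('scene',[.523,.0382,.123])))
im=cv2.imread('pics/raw_s4.png')
cv2.imwrite('pics/s4b.png',cv2.resize(im[110:190,150:260],None,fx=7,fy=7,interpolation=cv2.INTER_CUBIC))
save('scene','s5.png');a=cv2.imread('pics/raw_s5.png');print(patch('scene','r',(206,161),a),patch('scene','r',(206,161),im),patch('scene','b',(306,244),a), np.abs(a.astype(int)-im).mean())
```

```text
[239. 155.] [238. 133.] [232.  66.]
[397. 171.] [428. 145.]
(array([206.72566372, 163.57964602]), np.int32(226)) (array([206.84279476, 163.58078603]), np.int32(229)) (array([305.81679389, 244.28498728]), np.int32(393)) 1.7482350667317708
```

View pics/s4b.png

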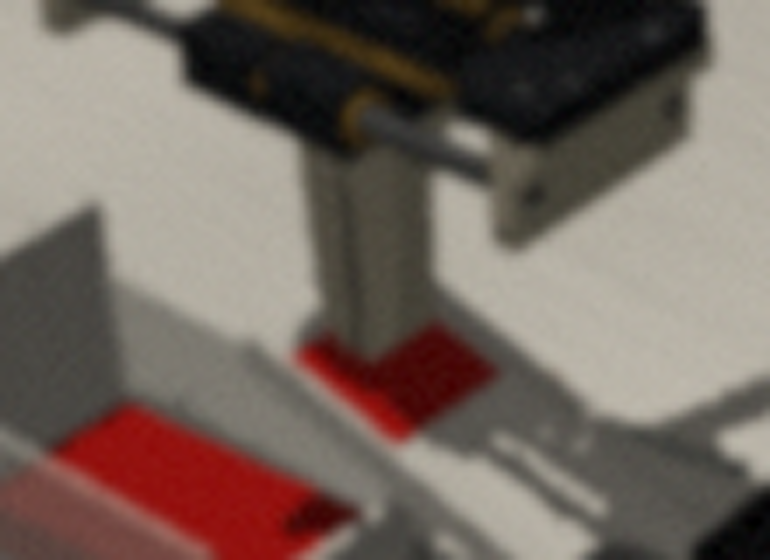

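The visible fingertip stands at crop (370,360), on the patch surface. The reported TCP of 0.112 should project lower, at about (388,415). So either the finger is hidden by the gate or the readings disagree. I'll press on in small steps and compare.

Emit:
servo_tool --pt "0 0 0.2 0" --pt "0 0 0.2 0" --pt "0 0 0.2 0" --pt "0 0 0.2 0" --pt "0 0 0.2 0" --pt "0 0 0 0" --pt "0 0 0 0"

```text
time: 10.45
position: [0.633, -0.0733, 0.0821]
ee_rot: [180.0, 0.0, -174.7]
force: [-0.0, 1.0, 1.6]
width: 0.0003
```

Run:
```python
from h import *
s=state();print(s['time'],s['position'],s['force'])
save('scene','s6.png')
im=cv2.imread('pics/raw_s6.png');old=cv2.imread('pics/raw_s4.png')
print(patch('scene','b',(306,244),im),patch('scene','r',(206,161),im))
f=lambda i:cv2.resize(i[90:190,150:260],None,fx=3.6,fy=3.6,interpolation=cv2.INTER_CUBIC)
cv2.imwrite('pics/cmp.png',np.hstack([f(old),f(im)]))
for z in(.112,s['position'][2]):
  print([((proj('scene',[.633,-.073,zz])-[150,90])*3.6).round() for zz in(z,z+.084)])
```

```text
10.45 [ 0.63300283 -0.07327238  0.08208557] [-0.04560056  0.98448296  1.56227901]
(array([308.66410256, 238.22564103]), np.int32(390)) (array([205.92727273, 170.82727273]), np.int32(110))
[array([201., 296.]), array([191., 173.])]
[array([204., 336.]), array([194., 219.])]
```

View pics/cmp.png

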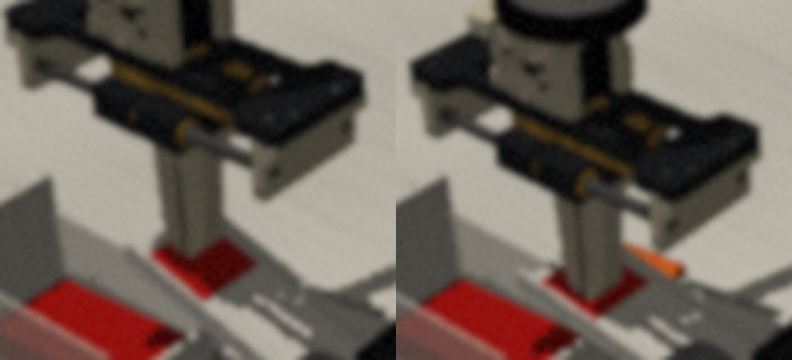

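Pushed further, the gate is now moving: the blue patch rose 6 px and force is 1.6 N. The real fingertip is about 27 mm above the reported TCP, so the first press stopped just short of level. Pressing on with that offset.

Emit:
servo_tool --pt "0 0 0.2 0" --pt "0 0 0.2 0" --pt "0 0 0.2 0" --pt "0 0 0.2 0" --pt "0 0 0.2 0" --pt "0 0 0 0" --pt "0 0 0 0" --pt "0 0 0 0"

```text
time: 11.5
position: [0.6331, -0.0733, 0.0523]
ee_rot: [-180.0, 0.0, -174.7]
force: [-0.4, 0.1, -0.4]
width: 0.0003
```

Run:
```python
from h import *
s=state();print(s['time'],s['position'],s['force'])
save('scene','s7.png')
im=cv2.imread('pics/raw_s7.png')
print(patch('scene','b',(306,230),im))
M=np.array([.6204,.0506,.0]);c,sn=np.cos(np.radians(5.3)),np.sin(np.radians(5.3))
for a in(.3,.2,.1,0,-.1,-.2,-.3):
    y=.13*np.cos(a)+.006*np.sin(a);z=.091-.13*np.sin(a)+.006*np.cos(a)
    print(a,proj('scene',M+[-sn*y,c*y,z]))
```

```text
11.5 [ 0.63313087 -0.07334225  0.05227108] [-0.39987174  0.11351444 -0.42095739]
(array([309.73611111, 213.74652778]), np.int32(288))
0.3 [305.71910457 246.71283087]
0.2 [307.69482436 242.88380105]
0.1 [309.13494511 238.54352431]
0 [310.00024587 233.72523163]
-0.1 [310.25780213 228.47228293]
-0.2 [309.88255832 222.83831283]
-0.3 [308.85883191 216.88698958]
```

The gate is now at the red stop: the blue patch is at v=213.7, and about 214 is expected for -0.3. Next I raise the arm, go behind the channel, and work out where the real tip is against the reading.

Emit:
servo_tool --pt "0 0 -1 0" --pt "0 0 -1 0" --pt "0 0 -1 0" --pt "0 0 -1 0" --pt "0.95 0.81 0 0" --pt "0.95 0.81 0 0" --pt "0.95 0.81 0 0" --pt "0.95 0.81 0 0" --pt "0.95 0.81 0 0" --pt "0.25 0 0 0" --pt "0 0 0 0" --pt "0 0 0 0"

```text
time: 13.05
position: [0.473, 0.0333, 0.1719]
ee_rot: [-180.0, -0.0, -174.7]
force: [0.5, -0.4, 0.6]
width: 0.0005
```

Run:
```python
from h import *
from scipy.spatial.transform import Rotation as Ro
s=state();print(s['time'],s['position'],s['force'])
T=np.eye(4);T[:3,:3]=Ro.from_euler('xyz',s['ee_rot'],degrees=True).as_matrix();T[:3,3]=s['position']
c=calibration('wrist');X=np.linalg.inv(T)@np.array(c['extrinsics']);print('cam in tool',X.round(4).tolist())
T1=np.eye(4);T1[:3,:3]=Ro.from_euler('xyz',[179.98,-.034,-174.709],degrees=True).as_matrix();T1[:3,3]=[.63017,-.07478,.22561]
E1=T1@X
im=cv2.imread('pics/raw_w1.png');t=cv2.imread('pics/raw_top1.png')
def blob(i,lo,hi,ref):
    m=cv2.inRange(cv2.cvtColor(i,cv2.COLOR_BGR2HSV),lo,hi);k,l,st,ce=cv2.connectedComponentsWithStats(m)
    return min([ce[j] for j in range(1,k) if st[j][4]>20],key=lambda q:np.hypot(*(q-ref)))
L=[('R',patch('',"r",(260,186),im)[0],[.6318,-.0728,.135]),('B',patch('',"b",(452,173),im)[0],[.6087,.1743,.058]),
('bar',blob(im,(20,150,60),(35,255,255),(380,67)),ray('top',266,229.3,.115)),
('bb',patch('',"b",(368,23),im)[0],ray('top',261.1,255.5,.014)),
('pk',blob(im,(165,60,60),(178,200,255),(415,73)),ray('top',*blob(t,(165,60,60),(178,200,255),(233,235)),.014))]
K=np.array([[c['fx'],0,c['cx']],[0,c['fy'],c['cy']],[0,0,1.]])
P=np.array([l[2] for l in L]);U=np.array([l[1] for l in L])
for n,u,p in L:
    q=E1[:3,:3].T@(np.array(p)-E1[:3,3]);print(n,u.round(1),'pred',(K@q/q[2])[:2].round(1),np.round(p,3))
from scipy.optimize import least_squares
def res(x):
    R=Ro.from_rotvec(x[3:]).as_matrix()@E1[:3,:3]
    q=(P-E1[:3,3]-x[:3])@R;w=q@K.T;return (w[:,:2]/w[:,2:]-U).ravel()
r=least_squares(res,np.zeros(6));print('cam shift',r.x[:3].round(4),'rot deg',np.degrees(r.x[3:]).round(2),np.abs(r.fun).max())
save('scene','s8.png',(190,40,350,170),4.6)
p=s['position']
for z in (p[2],p[2]+.03): print(((proj('scene',[p[0],p[1],z])-[190,40])*4.6).round())
```

```text
13.05 [0.47298474 0.03332828 0.17191177] [ 0.51972178 -0.35561293  0.56242382]
cam in tool [[0.0009, -0.9701, -0.2428, 0.0669], [1.0, 0.0007, 0.0008, -0.0001], [-0.0006, -0.2428, 0.9701, -0.201], [0.0, 0.0, 0.0, 1.0]]
R [258.7 186.8] pred [259.  187.9] [ 0.632 -0.073  0.135]
B [450.1 172.9] pred [449.2 174.3] [0.609 0.174 0.058]
bar [380.8  67.5] pred [379.1  67. ] [0.501 0.037 0.115]
bb [368.3  23.8] pred [368.2  25.7] [0.433 0.051 0.014]
pk [415.3  73.9] pred [414.5  75.1] [0.486 0.124 0.014]
cam shift [-0.0027 -0.0003 -0.0001] rot deg [-0.  -0.6  0. ] 1.1437634263050143
[489. 449.]
[495. 392.]
```

View pics/s8.png

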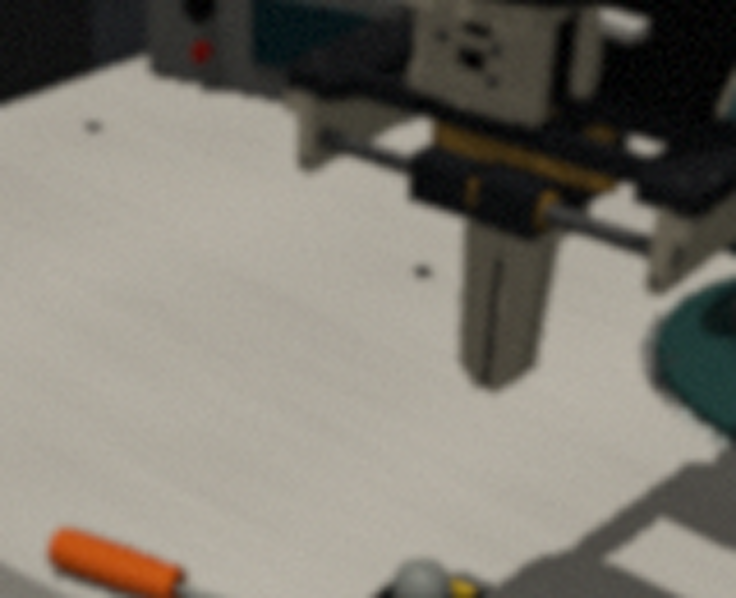

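The wrist-camera pose agrees with the world to about 3 mm, so the fingertip itself ends roughly 36 mm short of the reported TCP. In the picture its lowest corner is at (493,392) against (489,449) predicted. I'll go to a reading of 0.086 (tip about 0.122), edge forward over the bar and check the force.

Emit:
servo_tool --pt "0 0 0.9 0" --pt "0 0 0.9 0" --pt "0 0 0.7 0" --pt "0 0 0.36 0" --pt "0 0 0 0" --pt "-0.2 0 0 0" --pt "-0.2 0 0 0" --pt "-0.2 0 0 0" --pt "-0.2 0 0 0" --pt "0 0 0 0" --pt "0 0 0 0"

```text
time: 14.48
position: [0.4962, 0.036, 0.0861]
ee_rot: [180.0, -0.0, -174.7]
force: [0.5, 0.6, -0.1]
width: 0.0004
```

Run:
```python
from h import *
s=state();print(s['time'],s['position'],s['force'])
save('scene','s9.png',(230,110,310,170),9)
```

```text
14.475 [0.49622576 0.03602368 0.08607206] [ 0.53557692  0.5636107  -0.07191903]
```

View pics/s9.png

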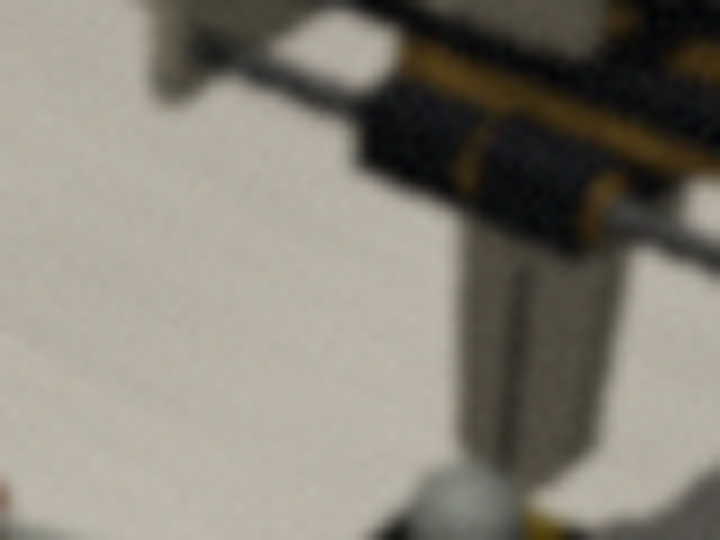

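The tip's lowest corner is at crop (510,490), right behind the rear ball at (470,510) and over the yellow bar at (545,525), with no contact force. I'll lower it a little to bring the tip near ball-centre height, watching force.

Emit:
servo_tool --pt "0 0 0.07 0" --pt "0 0 0.07 0" --pt "0 0 0 0"

```text
time: 14.9
position: [0.4961, 0.036, 0.0817]
ee_rot: [180.0, -0.0, -174.7]
force: [-0.5, -0.6, -0.3]
width: 0.0004
```

Emit:
servo_tool --pt "0 0 0.06 0" --pt "0 0 0 0" --pt "0 0 0 0"

```text
time: 15.28
position: [0.4964, 0.036, 0.0805]
ee_rot: [-180.0, 0.0, -174.7]
force: [-1.9, -0.8, 5.0]
width: 0.0003
```

Run:
```python
from h import *
s=state();print(s['position'],s['force'])
p=s['position']
P=lambda q:((proj('scene',q)-[230,110])*9).round()
for d in(.0075,.012):
  for z in(.112,.118,.124,.130): print(d,z,P([.4962+d,.036+.0085,z]))
print('ball',P([.523,.0382,.123]),'bar',P([.5006,.0365,.115]))
```

```text
[0.49642202 0.03603245 0.08051077] [-1.88802895 -0.77464277  5.04165131]
0.0075 0.112 [529. 534.]
0.0075 0.118 [531. 514.]
0.0075 0.124 [533. 493.]
0.0075 0.13 [536. 473.]
0.012 0.112 [517. 542.]
0.012 0.118 [519. 522.]
0.012 0.124 [521. 502.]
0.012 0.13 [523. 481.]
ball [459. 521.] bar [512. 504.]
```

The tip touched the bar at a reading of 0.0805 (5 N), so the tip offset is about 34.5 mm. I raise 4.5 mm and push slowly.

Emit:
servo_tool --pt "0 0 -0.15 0" --pt "0 0 0 0" --pt "-0.15 0 0 0" --pt "-0.15 0 0 0" --pt "-0.15 0 0 0" --pt "-0.15 0 0 0" --pt "-0.15 0 0 0" --pt "-0.15 0 0 0" --pt "-0.15 0 0 0" --pt "-0.15 0 0 0" --pt "0 0 0 0"

```text
time: 16.65
position: [0.5324, 0.0394, 0.0845]
ee_rot: [180.0, -0.0, -174.7]
force: [-0.2, 0.8, -0.7]
width: 0.0004
```

Run:
```python
from h import *
s=state();print(s['time'],s['position'],s['force'])
save('scene','s10.png',(130,90,360,270),3)
P=lambda q:((proj('scene',q)-[130,90])*3).round()
print(P([.611,.0470,.109]))
im=cv2.imread('pics/raw_s10.png');print(patch('scene','b',(309,214),im))
```

```text
16.65 [0.53237906 0.0393663  0.08454492] [-0.19898341  0.76509481 -0.73483827]
[375. 315.]
(array([309.82229965, 213.74216028]), np.int32(287))
```

The viewer limit is reached, so I'm working from numbers now. The gate holds at the red stop (v=213.7). I continue the push.

Emit:
servo_tool --pt "-0.15 0 0 0" --pt "-0.15 0 0 0" --pt "-0.15 0 0 0" --pt "-0.15 0 0 0" --pt "-0.15 0 0 0" --pt "-0.15 0 0 0" --pt "-0.15 0 0 0" --pt "-0.15 0 0 0" --pt "-0.15 0 0 0" --pt "-0.15 0 0 0" --pt "-0.15 0 0 0" --pt "-0.15 0 0 0" --pt "0 0 0 0" --pt "0 0 0 0" --pt "0 0 0 0" --pt "0 0 0 0"

```text
time: 18.7
position: [0.5859, 0.0443, 0.0847]
ee_rot: [180.0, 0.0, -174.7]
force: [-0.3, 0.3, 0.5]
width: 0.0008
```

```bash
cat >> h.py <<'E'
def newthings(old,n='scene',thr=28):
    a=cv2.imread(old).astype(int);b=snapshot(n)[:,:,::-1].astype(int)
    m=(np.abs(cv2.GaussianBlur(a.astype(np.float32),(3,3),0)-cv2.GaussianBlur(b.astype(np.float32),(3,3),0)).max(2)>thr).astype(np.uint8)
    k,l,s,c=cv2.connectedComponentsWithStats(m)
    return [(c[i].round(1).tolist(),s[i].tolist(),b[l==i].mean(0).round().tolist(),a[l==i].mean(0).round().tolist()) for i in range(1,k) if s[i][4]>15]
E
python3 - <<'E'
from h import *
s=state();print(s['time'],s['position'],s['force'])
for r in newthings('pics/raw_s7.png'):print(r)
c,sn=np.cos(np.radians(5.2)),np.sin(np.radians(5.2));O=np.array([.619,.05,0])
W=lambda x,y,z:O+[c*x-sn*y,sn*x+c*y,z]
print('red tray px',[proj('scene',W(x,y,.02)).round().tolist() for x in(-41,41) for y in(-166,-302) for x,y in[(x/1000,y/1000)]],'edge',proj('scene',[.611,.047,.109]))
E
```

```text
18.7 [0.5858668  0.04432783 0.0847101 ] [-0.26351022  0.34746599  0.47784502]
([152.2, 6.9], [147, 0, 14, 18, 96], [18.0, 18.0, 17.0], [50.0, 53.0, 29.0])
([181.0, 16.1], [156, 0, 55, 44, 1411], [17.0, 18.0, 17.0], [53.0, 57.0, 31.0])
([269.5, 8.2], [231, 0, 72, 23, 1038], [55.0, 58.0, 32.0], [23.0, 25.0, 13.0])
([304.4, 19.0], [289, 0, 39, 53, 509], [60.0, 71.0, 73.0], [18.0, 19.0, 12.0])
([213.4, 32.7], [191, 16, 52, 44, 574], [25.0, 26.0, 19.0], [62.0, 73.0, 76.0])
([316.5, 42.2], [303, 36, 29, 13, 206], [16.0, 17.0, 14.0], [94.0, 101.0, 104.0])
([369.5, 49.6], [366, 47, 8, 7, 35], [86.0, 102.0, 106.0], [46.0, 54.0, 55.0])
([234.9, 116.0], [155, 49, 164, 154, 14022], [100.0, 109.0, 113.0], [94.0, 102.0, 105.0])
([317.2, 55.0], [315, 51, 5, 8, 16], [33.0, 37.0, 34.0], [4.0, 3.0, 3.0])
([462.3, 72.2], [433, 58, 58, 28, 510], [66.0, 77.0, 74.0], [23.0, 24.0, 14.0])
([451.2, 79.0], [429, 65, 49, 20, 246], [52.0, 55.0, 33.0], [73.0, 87.0, 90.0])
([414.6, 75.6], [408, 68, 16, 19, 106], [28.0, 30.0, 17.0], [63.0, 59.0, 48.0])
([441.2, 84.0], [429, 75, 31, 14, 123], [61.0, 65.0, 38.0], [2
[... 918 characters left out ...]
.3, 154.0], [401, 142, 56, 23, 396], [154.0, 166.0, 170.0], [86.0, 92.0, 95.0])
([353.9, 170.9], [317, 144, 82, 65, 1786], [81.0, 88.0, 90.0], [162.0, 173.0, 178.0])
([272.8, 171.3], [254, 161, 41, 24, 498], [48.0, 58.0, 62.0], [103.0, 113.0, 115.0])
([156.5, 173.4], [151, 169, 12, 10, 64], [98.0, 105.0, 115.0], [66.0, 71.0, 112.0])
([300.3, 190.5], [274, 173, 48, 34, 532], [107.0, 110.0, 112.0], [121.0, 124.0, 125.0])
([271.6, 196.6], [269, 195, 6, 4, 20], [91.0, 98.0, 101.0], [133.0, 143.0, 147.0])
([301.1, 230.5], [278, 222, 46, 20, 374], [89.0, 96.0, 99.0], [152.0, 163.0, 168.0])
red tray px [[208.0, 187.0], [156.0, 173.0], [183.0, 205.0], [156.0, 173.0]] edge [255.14288778 195.11905671]
```

```bash
cat >> h.py <<'E'
def holes(old='pics/raw_top1.png',im=None):
    f=lambda i:(lambda h:(((h[:,:,0]<8)|(h[:,:,0]>172))&(h[:,:,1]>140)).astype(np.uint8))(cv2.cvtColor(np.ascontiguousarray(i),cv2.COLOR_BGR2HSV))
    im=snapshot('top')[:,:,::-1] if im is None else im
    m=f(cv2.imread(old));n=f(im)
    d=m&(1-n);d[:, :322]=0
    k,l,s,c=cv2.connectedComponentsWithStats(cv2.morphologyEx(d,cv2.MORPH_OPEN,np.ones((3,3),np.uint8)))
    return [(c[i].round(1).tolist(),s[i].tolist(),im[l==i].mean(0).round().tolist()) for i in range(1,k) if s[i][4]>15]
E
python3 - <<'E'
from h import *
print(holes())
im=snapshot('top')[:,:,::-1];g=im.mean(2)[165:185:2,310:375:3].astype(int);print(g)
E
```

```text
[([369.4, 167.4], [365, 163, 9, 10, 80], [68.0, 74.0, 77.0])]
[[122 102  86  81  97  30  26  48  48  50  46  44  50  43  50  49  47  48
   41  74  96  87]
 [ 28  39  63  86  87  83  50  48  50  45  45  48  46  45  48  44  45  47
   28  75 105  89]
 [ 42  39  55  73  99  93  69  46  48  50  47  50  47  46  50  45  43  45
   24  68  82  80]
 [ 39  38  44  72  93  91  67  45  49  44  49  48  48  47  48  44  45  43
   22  43  61  55]
 [ 38  39  36  60  78  75  60  46  51  48  45  45  50  50  43  44  51  46
   44  25  28  22]
 [ 39  45  41  59  53  53  50  48  47  48  49  48  50  44  46  45  46  49
   44  41  45  23]
 [ 40  41  42 101  45  65  50  47  48  44  50  48  49  46  47  43  46  45
   46  45  42  41]
 [ 39  40  39 125  45  88  47  49  49  46  48  50  48  46  49  46  43  44
   43  47  49  44]
 [ 40  39  39 126  42 113  49  47  46  47  51  50  50  44  46  44  48  45
   47  42  45  42]
 [ 39  40  41 110  43 130  53  47  50  50  48  45  46  47  43  47  42  46
   45  44  44  44]]
```

One ball is in the red tray, and another shows at top (323,170) by the tray's inner edge. I let time pass and retract a little.

Emit:
servo_tool --pt "0.3 0 0 0" --pt "0.3 0 0 0" --pt "0 0 0 0" --pt "0 0 0 0"

```text
time: 19.35
position: [0.568, 0.0427, 0.0848]
ee_rot: [-180.0, 0.0, -174.7]
force: [0.4, 0.5, -0.3]
width: 0.0006
```

Run:
```python
from h import *
im=snapshot('top')[:,:,::-1]
print(state()['time'],holes(im=im));print(im.mean(2)[159:185:2,305:380:3].astype(int))
```

```text
19.4 [([364.2, 168.0], [355, 163, 19, 11, 168], [68.0, 73.0, 76.0])]
[[ 92  84  83  84  83  79  52  58  55  54  56  56  43  33  25  27  22  27
   22  28  26  24  24  40  40]
 [ 99  85  84  86  85  52  55  29  23  26  21  25  24  22  30  24  24  21
   26  24  23  25  24  42  43]
 [103  86  86  87  85  49  79  24  26  23  25  27  26  26  29  24  26  44
   48  51  48  69  78  43  41]
 [120 122 117  98  86  58 104  26  36  45  45  50  44  45  45  41  43  68
   86  83  51  82  92  76  41]
 [ 42  26  43  42  97  60 129  51  49  46  45  48  43  46  48  43  42  69
   95  91  51  85 100  82  42]
 [ 38  39  39  39  96  76 132  48  47  48  52  48  49  44  45  43  41  63
   86  86  48  77  81  65  43]
 [ 18  42  39  38  80  77 132  49  48  46  49  46  45  46  50  50  41  48
   72  72  29  53  62  39  41]
 [ 16  41  41  40  83 112 119  50  50  49  48  49  44  49  49  45  40  29
   42  31  27  21  23  28  40]
 [ 11  38  39  39  60 113 109  51  47  48  47  52  51  51  46  47  47  27
   27  44  44  42  43  27  42]
 [ 12  39  40  40  59 117  94  51  53  44  52  47  48  42  48  47  44  49
   45  46  49  44  43  26  43]
 [ 21  33  40  39  48 121  85  44  42  50  50  46  43  50  44  47  46  47
   44  46  41  44  43  24  41]
 [ 18  30  38  38  43 124  72  46  47  49  49  49  43  47  49  49  44  43
   44  48  44  47  42  24  43]
 [ 17  32  42  40  38 122  60  51  49  45  47  51  48  49  48  49  42  42
   46  40  46  43  42  40  41]]
```

Both balls are now in the red tray, at (359,168) and (369,167). I retreat upwards and run the final checks.

Emit:
servo_tool --pt "0.2 0 -1 0" --pt "0 0 -1 0" --pt "0 0 -1 0" --pt "0 0 -1 0" --pt "1 0 0 0" --pt "1 0 0 0" --pt "1 0 0 0" --pt "0 0 0 0" --pt "0 0 0 0"

```text
time: 20.52
position: [0.4729, 0.0338, 0.2048]
ee_rot: [-180.0, 0.0, -174.7]
force: [-0.4, -0.4, -0.3]
width: 0.0005
```

Run:
```python
from h import *
s=state();print(s['time'],s['position'],s['force'])
sc=snapshot('scene')[:,:,::-1];tp=snapshot('top')[:,:,::-1]
print(patch('scene','b',(309,214),sc),holes(im=tp))
o=cv2.imread('pics/raw_scene1.png');t=cv2.imread('pics/raw_top1.png')
H=lambda i,lo,hi:cv2.inRange(cv2.cvtColor(np.ascontiguousarray(i),cv2.COLOR_BGR2HSV),lo,hi)
def bl(i,lo,hi):
    k,l,st,ce=cv2.connectedComponentsWithStats(H(i,lo,hi));return [(ce[j].round(1).tolist(),int(st[j][4])) for j in range(1,k) if st[j][4]>25]
print('brass',bl(o,(8,120,60),(25,255,255)),bl(sc,(8,120,60),(25,255,255)))
print('orange top',bl(t,(5,180,100),(18,255,255)),bl(tp,(5,180,100),(18,255,255)))
print('pink',bl(o,(165,60,60),(178,200,255)),bl(sc,(165,60,60),(178,200,255)))
# thumbscrew, block by patch shift via template matching
for n,a,b,(x,y,w,h) in(('thumb',o,sc,(338,226,28,24)),('block',o,sc,(240,292,60,60)),('blueball',o,sc,(296,180,22,20))):
    r=cv2.matchTemplate(np.ascontiguousarray(b[y-8:y+h+8,x-8:x+w+8]),a[y:y+h,x:x+w],cv2.TM_CCOEFF_NORMED);_,v,_,l=cv2.minMaxLoc(r);print(n,round(v,3),l[0]-8,l[1]-8)
```

```text
20.525 [0.47290005 0.03381196 0.20478054] [-0.35576484 -0.40307639 -0.34874122]
(array([309.79166667, 213.76041667]), np.int32(288)) [([364.2, 167.9], [355, 163, 19, 11, 167], [67.0, 73.0, 75.0])]
brass [([140.5, 230.6], 155)] [([507.9, 131.9], 50), ([214.6, 162.6], 259), ([286.5, 166.7], 51), ([140.6, 230.5], 157)]
orange top [([349.9, 222.9], 230)] [([350.0, 222.9], 250)]
pink [([318.0, 215.8], 108)] []
thumb 0.998 0 0
block 0.997 0 0
blueball 0.628 0 -1
```

Run:
```python
from h import *
sc=snapshot('scene')[:,:,::-1];k=cv2.cvtColor(np.ascontiguousarray(sc),cv2.COLOR_BGR2HSV)
for lo,hi in(((160,60,25),(179,220,255)),((105,150,20),(128,255,255))):
    n,l,s,c=cv2.connectedComponentsWithStats(cv2.inRange(k[170:235,290:335],lo,hi));print([(c[j]+[290,170],s[j][4]) for j in range(1,n) if s[j][4]>20])
o=cv2.cvtColor(cv2.imread('pics/raw_scene1.png'),cv2.COLOR_BGR2HSV);n,l,s,c=cv2.connectedComponentsWithStats(cv2.inRange(o[170:235,290:335],(105,150,20),(128,255,255)));print([(c[j]+[290,170],s[j][4]) for j in range(1,n) if s[j][4]>20])
```

```text
[]
[(array([306.        , 188.84722222]), np.int32(72)), (array([309.65942029, 213.76811594]), np.int32(276))]
[(array([306.01449275, 189.11594203]), np.int32(69))]
```

The pink ball's old pixel, (318,216), is now hidden behind the raised blue end of the gate at (310,214), so this view can't show it. The finger never went near it. Handing in.

```bash
python3 -c "
from rig import job_done;print(job_done())"
```

```text
the job is handed in; nothing more can be done
None
```

I tipped the gate to the red side, and both steel balls are in the red tray; I handed the job in at about 20.5 s on the robot's clock, with the arm clear.

- **Gate:** The first press did not stick. The real fingertip sits about 35 mm above the reported TCP, so that press stopped short of level. A second, deeper press tipped the gate to its red stop.
- **Balls:** I pushed both balls forward along the channel with the shut fingers. While setting the push height, the fingertip touched the yellow bar with about 5 N.
- **Final checks:** The gate is steady at the red stop. Both balls lie side by side in the red tray.
- **Loose things:** The thumbscrew, block, brass fitting, screwdriver and blue ball are where they were. The blue ball's template match was poor (0.63), but a colour check put it in the same place.
- **Not confirmed:** I could not see the pink ball in the last pictures, because the raised blue end of the gate now hides its place. I never worked near it. I reached the 12-picture viewing limit, so everything from the push onwards rests on numeric image measurements.

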